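Set a clean jar lid brim down in the drying tray

ROBOT

A 7-joint arm with a two-finger parallel gripper is mounted at the origin on the work surface. World frame = base frame: x ahead of the robot, y to its left, z up, the work surface at z = 0. Lengths are in mm, angles in rad, forces in N, time in s.
With the tool pointing down it reaches from about 425 to 800 mm from the base axis. Payload 8.3 kg.
Tool frame: the origin (TCP) lies midway between the tips of the shut fingers; the grasp point (between the pads) lies 19 mm behind it; z points along the fingers, y is the direction in which the jaws open and shut (so a half turn about z gives the same grasp; the last joint's range is limited). The gripper opens to 85 mm and grips with 20 to 120 N. Pads are 22 mm wide; open, the fingers measure 114 mm over their backs; the gripper's body (76 mm by 85 mm) begins 54 mm behind the grasp point. The pads swing forward as they close: fully open they stand 13 mm farther back than shut.
Start: joints at [-1.177, 0.383, 0.016, 1.37, -0.006, 1.388, -0.046], TCP at [275.622, 560.924, 231.279] pointing down, gripper open.
Joint ranges: [-2.95, 2.95], [-0.25, 2.06], [-1.52, 1.56], [0.18, 2.33], [-1.44, 4.58], [0.02, 2.06], [-3.01, 3.01]. Speed limits (rad/s): [2.39, 2.39, 3.01, 3.01, 3.14, 3.14, 3.14].

INTERFACE

Orientations are given as a unit quaternion [x, y, z, w].
In Python, from bench import env, viewer gives the robot as it stands.
- The arm moves only by the shell command python3 -m crank 'ROWS' [FORCE]. ROWS is JSON, a list of rows, each a list of 7 numbers: the shift along the world's x, y, z in m, then the turn, a rotation vector about the world's x, y, z in degrees, then the finger opening in m, from 0 to 0.0854. A call has 1 to 8 rows; each row is the pose to reach, as a shift and turn from the pose commanded when the call began; what a row does not reach only later rows make up. A row lasts 1/10 s, in which the tool goes at most 50 mm and 8.59 degrees, less where a joint would pass 70% of its speed; a pose out of reach is approached as far as the arm can. A call with a gripper value outside its range is refused whole. The fingers move at their own pace and stop on an object; FORCE is the grip in N (left out, the last holds). Time passes only in rows, so rows that repeat a pose let the fingers close. It gives the time, the measured TCP pose, the force and the opening at its end, in the units of the state.
- env.state(): the state, without advancing time (a new reading comes with each control period).
- viewer.snapshot(name): name is "side" or "top" or "wrist"; returns the picture (400x640x3 uint8, red, green, blue); there is no depth.
- viewer.camera_params(name): a dict with "fx", "fy", "cx", "cy" (pixels), "pose" (4x4, takes a point from camera to world coordinates); the wrist camera has in their place "hand_eye" (4x4, takes a point from camera to tool coordinates, whose origin is the TCP and whose axes are the flange's). Camera axes: x right, y up, looking along -z (the intrinsics and any distortion apply to the point x, -y, -z); pixel columns grow to the right and rows downward; lengths in mm; the calibration is good to about 2 mm. A picture is of the moment at which its call begins: read the wrist's pose just before it. camera_params takes no time and is no camera call.
- env.finish_job(): hands the job in, once; it reports no verdict.
The state is a dict: "t": time; "qpos": joint angles; "joint_velocities": joint speeds; "tau": joint torques, N m; "position": TCP position; "eef_rot": TCP orientation; "contact_force": force on the tool from outside, world axes, zero at the start; "wrist_torque": the same for the moment, N m; "finger_gap": opening from 0.0 (shut) to 1.0 (fully open).
Only numpy, scipy, OpenCV 4.12 (cv2) and the standard library are available. Lean on these libraries where they do the work, as an engineer would, in place of code of your own. Each camera call takes 0.05 s, during which the arm holds its last target. There are 200 camera calls.

TASK

One pocket of the green drying tray is still empty. Of the two brimmed white jar lids lying loose on the bench, take the one that lies brim down (closed crown up) and set it brim down, flat on the floor of the empty pocket, lowering it in rather than dropping it. Leave the other loose lid, the one lying brim up, where it is.

Things in the scene. Friction and masses are not known exactly. Their poses are not given: they have to be found in the camera images.
- lid: The lid to move: white plastic, hat-shaped, lying brim down on the bench, closed flat crown up. Crown: upright cylinder 46 mm in diameter whose top is 40 mm above the underside; brim: flat flange 66 mm in diameter, 4 mm thick, at the bottom. 40 to 85 g. Origin: centre of the brim's underside; z points up through the crown. Its yaw does not matter.
- spare_lid: The other loose lid, same size but upside down: standing on its crown, brim and open hollow up. To be left where it is. Origin: centre of its underside on the bench, z up; the brim's upper face is at 40 mm. It and the lid to move lie on the right of the bench, either one nearer the tray.
- empty_pocket: The empty one of the tray's three round pockets, any of the three: 84 mm in diameter, 8 mm deep, with a black floor 4 mm above the bench. Origin: centre of this pocket's floor, z up.
- tray: Green plastic drying tray fixed to the bench, 112 x 320 mm and 12 mm high, with three round pockets in a row along its long side (its y axis), 100 mm apart centre to centre. Two of them already hold such lids, brim down, tops 44 mm above the bench. It may lie askew. Origin: centre of its underside.
Mind the look-alikes: they are no part of the job. What is shaped like the lid but black, orange or yellow is not meant.

How it is judged (in metres and radians):
On the way:
1. the lid is lowered into the empty pocket while still held: brim within 12 mm of the pocket floor, within 18 mm of its centre, fingers still on it (horizontal distance between lid and empty_pocket below 0.018 m and z of lid in the frame of empty_pocket below 0.012 m and contact force between the fingers and lid above 0.3 N), for 0.05 s.
At the end, for the whole second after the job is handed in: The lid rests brim down in the empty pocket: within 14 mm of its centre, its underside within 4 mm of the pocket floor, its axis within 0.1 rad of upright, at rest; the brim-up lid is within 30 mm of where it started (horizontal distance between lid and empty_pocket below 0.014 m and z of lid in the frame of empty_pocket between -0.004 and 0.004 m and angle between lid's own z axis and vertical below 0.1 rad and linear speed of lid below 0.02 m/s and distance of spare_lid from where it was at the start of the episode below 0.03 m); the robot touches nothing.
It fails at once if the brim-up lid is moved more than 30 mm (distance of spare_lid from where it was at the start of the episode above 0.03 m).
It also fails if it takes over 38 s, if anything falls off the work surface, if the arm or the gripper's body presses on something with over 40 N, if the wrist force passes 120 N, or if a joint passes its speed limit or range.

## Working session

There is one attempt and no reset: what is moved stays moved. The work goes in short steps, Python scripts to look and compute and a shell command to move; the robot and the scene stay as the last step left them, time stands still between calls to the robot, and variables do not carry over. Pictures are saved under pics/ and viewed, about 8 in all and at most 12, crops included, and the job is handed in when it is done.

```bash
mkdir -p pics; ls; python3 - <<'E'
from bench import env, viewer
import cv2, numpy as np
np.set_printoptions(precision=4,suppress=True)
s=env.state();print(s)
for n in ("top","side","wrist"):
    print(n,viewer.camera_params(n))
a=viewer.snapshot("top");b=viewer.snapshot("side")
cv2.imwrite("pics/top0.png",a[...,::-1]);cv2.imwrite("pics/side0.png",b[...,::-1])
E
```

```text
pics
{'t': 0.0, 'qpos': array([-1.1769,  0.3842,  0.0164,  1.3712, -0.0063,  1.3882, -0.0465]), 'joint_velocities': array([ 0.0007, -0.0011,  0.0009,  0.0002,  0.0012,  0.0005, -0.0002]), 'tau': array([  0.    , -62.7613,   0.844 , -37.1826,   0.0165,   0.0142,
        -0.    ]), 'position': array([275.4112, 560.4581, 230.2575]), 'eef_rot': array([ 0.2264,  0.974 , -0.001 , -0.0002]), 'contact_force': array([ 0.5721,  0.2249, -0.3609]), 'wrist_torque': array([-0.0085,  0.0287,  0.0276]), 'finger_gap': 0.9997479479534743}
top {'fx': 382.9602914085595, 'fy': 382.9602914085595, 'cx': 316.06752097874994, 'cy': 195.57157528655014, 'pose': array([[ -0.0217,   0.9871,  -0.1586, 389.4392],
       [ -0.9989,  -0.0281,  -0.0382, -61.5774],
       [ -0.0421,   0.1576,   0.9866, 875.419 ],
       [  0.    ,   0.    ,   0.    ,   1.    ]])}
side {'fx': 413.25126467634647, 'fy': 413.25126467634647, 'cx': 319.0252361710094, 'cy': 197.84782389668882, 'pose': array([[ -0.8332,   0.4193,  -0.3604, 246.6688],
       [ -0.5529,  -0.6372,   0.5369, 363.9195],
       [ -0.0045,   0.6467,   0.7627, 630.6208],
       [  0.    ,   0.    ,   0.    ,   1.    ]])}
wrist {'fx': 351.34425695390235, 'fy': 351.34425695390235, 'cx': 317.23731041769395, 'cy': 193.4449171426691, 'hand_eye': array([[  -0.0001,    0.9589,    0.2839,   71.225 ],
       [   1.    ,    0.0003,   -0.0007,   -0.5792],
       [  -0.0007,    0.2839,   -0.9589, -141.9976],
       [   0.    ,    0.    ,    0.    ,    1.    ]])}
```

View pics/top0.png

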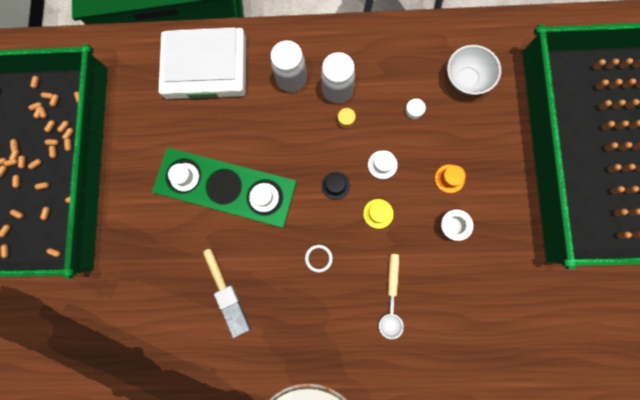

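View pics/side0.png

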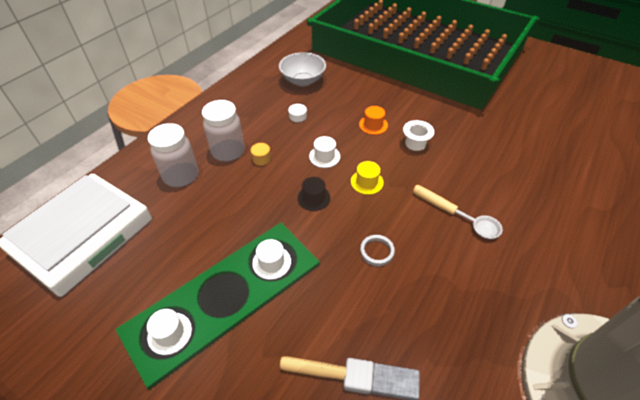

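The top view shows the brim-down white lid at about (383,164), the brim-up spare at (457,225) and the empty pocket in the middle at (223,187). The side view agrees: lid (325,152), spare (418,135), pocket (223,294). The coloured lids stand close to the target lid, so I'll choose the jaw direction from their positions.

```bash
cat > h.py <<'E'
import numpy as np, cv2
from bench import env, viewer
from scipy.spatial.transform import Rotation as R
np.set_printoptions(precision=1,suppress=True)
def campose(n,s=None):
    p=viewer.camera_params(n)
    if n!="wrist": return p,np.array(p["pose"])
    s=s or env.state(); T=np.eye(4); T[:3,:3]=R.from_quat(s["eef_rot"]).as_matrix(); T[:3,3]=s["position"]
    return p,T@np.array(p["hand_eye"])
def ray(n,uv,z,s=None):
    p,T=campose(n,s)
    d=T[:3,:3]@np.array([(uv[0]-p["cx"])/p["fx"],-(uv[1]-p["cy"])/p["fy"],-1.])
    return T[:3,3]+d*(z-T[2,3])/d[2]
def proj(n,X,s=None):
    p,T=campose(n,s); c=T[:3,:3].T@(np.array(X)-T[:3,3])
    return np.array([p["cx"]-p["fx"]*c[0]/c[2],p["cy"]+p["fy"]*c[1]/c[2]])
E
python3 - <<'E'
from h import *
for n,pts in {"top":dict(lid=(383,164,4),spare=(457,225,40),pocket=(223.5,187,4),black=(335,186,4),yellow=(378,214,4),orange=(450,179,4),pl=(181.5,177,8),pr=(265,196,8),ring=(318,258,5)),
 "side":dict(lid=(324.5,156,4),spare=(418.5,131,40),pocket=(223,294,4),black=(314,197,4),yellow=(367,182,4),orange=(374,124,4),pl=(166,333,8),pr=(271,262,8))}.items():
    for k,v in pts.items(): print(n,k,ray(n,v[:2],v[2]))
print(R.from_quat(env.state()["eef_rot"]).as_matrix())
E
```

```text
top lid [ 599.3 -184.8    4. ]
top spare [ 451.  -331.2   40. ]
top pocket [556.  188.3   4. ]
top black [550.7 -72.1   4. ]
top yellow [ 483.1 -167.8    4. ]
top orange [ 559.2 -335.3    4. ]
top pl [582.1 287.3   8. ]
top pr [531.2  89.9   8. ]
top ring [387.4 -29.2   5. ]
side lid [ 598.8 -183.1    4. ]
side spare [ 450.7 -328.7   40. ]
side pocket [560.2 185.2   4. ]
side black [552.3 -73.5   4. ]
side yellow [ 484.1 -166.9    4. ]
side orange [ 560.6 -336.8    4. ]
side pl [587.1 284.7   8. ]
side pr [529.7  94.1   8. ]
[[-0.9  0.4 -0. ]
 [ 0.4  0.9 -0. ]
 [-0.  -0.  -1. ]]
```

Both cameras agree to within about 5 mm: lid (599,-184), pocket (557,187), spare (451,-330). The tray spacing comes out right as well. I'll put the jaws across the tray's row, at a yaw of about -14.5°, which also clears the coloured lids. That means turning -78° on the way.

```bash
python3 -m crank '[[0.018,-0.041,0,0,0,-8,0.085],[0.036,-0.082,0,0,0,-16,0.085],[0.054,-0.123,0,0,0,-24,0.085],[0.072,-0.164,0,0,0,-32,0.085],[0.090,-0.205,0,0,0,-40,0.085],[0.108,-0.246,0,0,0,-48,0.085],[0.126,-0.287,0,0,0,-56,0.085],[0.144,-0.328,0,0,0,-64,0.085]]' 40
python3 -m crank '[[0.018,-0.041,0,0,0,-7,0.085],[0.036,-0.082,0,0,0,-14,0.085],[0.054,-0.123,0,0,0,-14,0.085],[0.072,-0.164,0,0,0,-14,0.085],[0.090,-0.205,0,0,0,-14,0.085],[0.108,-0.246,-0.01,0,0,-14,0.085],[0.126,-0.287,-0.02,0,0,-14,0.085],[0.144,-0.328,-0.03,0,0,-14,0.085]]'
python3 -m crank '[[0.018,-0.041,-0.01,0,0,0,0.085],[0.036,-0.088,-0.03,0,0,0,0.085],[0.036,-0.088,-0.03,0,0,0,0.085],[0.036,-0.088,-0.03,0,0,0,0.085]]'
python3 - <<'E'
from h import *
s=env.state(); im=viewer.snapshot("wrist")[...,::-1].copy()
print(s["position"],s["eef_rot"],s["qpos"],proj("wrist",[599,-184,40],s),proj("wrist",[599,-184,4],s))
cv2.imwrite("pics/w1.png",im)
E
```

```text
t: 0.9
position: [419.8, 231.0, 231.1]
eef_rot: [0.71, 0.704, -0.0, -0.0]
contact_force: [1.6, -0.1, 0.8]
finger_gap: 0.994
t: 1.7
position: [564.0, -96.6, 200.7]
eef_rot: [0.789, 0.615, 0.0, -0.0]
contact_force: [0.3, 0.9, 0.6]
finger_gap: 0.997
t: 2.1
position: [598.6, -184.9, 169.7]
eef_rot: [0.79, 0.613, -0.001, -0.001]
contact_force: [0.8, 0.1, 0.3]
finger_gap: 0.993
[ 598.6 -184.9  169.7] [ 0.8  0.6 -0.  -0. ] [-0.2  0.5  0.6  1.5 -0.3  1.3  0.2] [316.8 181.5] [316.9 171.4]
```

View pics/w1.png

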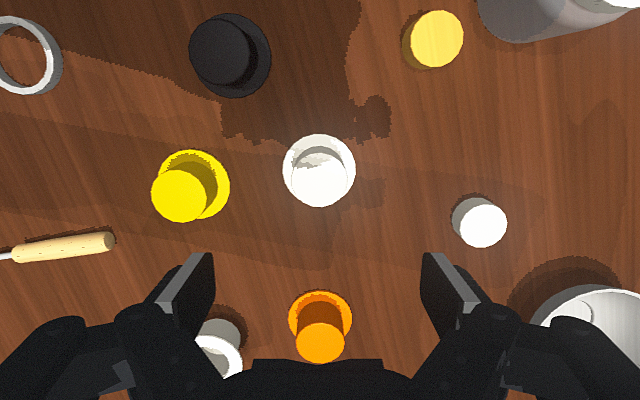

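The wrist view shows the lid's brim ellipse centred at about (319.5,170.5), with the crown shifted toward the bottom of the image, so it is brim down. The expected position was (317,171), about 2 mm off. The yellow, black and orange lids are well clear of the jaws.

```bash
python3 - <<'E'
from h import *
p=ray("wrist",(319.5,170.5),4); s=env.state(); print(p, p-s["position"], R.from_quat(s["eef_rot"]).as_matrix()[:,1])
E
```

```text
[ 602.3 -181.8    4. ] [   3.     1.1 -166.6] [ 1.  -0.2 -0. ]
```

```bash
python3 -m crank '[[0.002,0.0005,-0.04,0,0,0,0.085],[0.002,0.0005,-0.08,0,0,0,0.085],[0.002,0.0005,-0.115,0,0,0,0.085],[0.002,0.0005,-0.14,0,0,0,0.085],[0.002,0.0005,-0.155,0,0,0,0.085],[0.002,0.0005,-0.163,0,0,0,0.085],[0.002,0.0005,-0.163,0,0,0,0.085]]'
python3 -m crank '[[0,0,0,0,0,0,0.03],[0,0,0,0,0,0,0.03],[0,0,0,0,0,0,0.03],[0,0,0,0,0,0,0.03],[0,0,0,0,0,0,0.03],[0,0,0,0,0,0,0.03],[0,0,0,0,0,0,0.03],[0,0,0,0,0,0,0.03]]' 40
```

```text
t: 2.85
position: [601.8, -181.5, 8.4]
eef_rot: [0.789, 0.615, 0.0, -0.0]
contact_force: [0.1, 0.2, 0.2]
finger_gap: 0.995
t: 3.65
position: [602.5, -182.9, 9.7]
eef_rot: [0.789, 0.614, 0.001, 0.001]
contact_force: [-1.4, 0.8, 5.8]
finger_gap: 0.526
```

The fingers stopped at a 45 mm opening, which fits the crown. The slight upward force suggests the tips are touching the brim. I'll lift and check.

```bash
python3 -m crank '[[0,0,0.01,0,0,0,0.03],[0,0,0.03,0,0,0,0.03],[0,0,0.06,0,0,0,0.03],[0,0,0.10,0,0,0,0.03],[0,0,0.13,0,0,0,0.03],[0,0,0.13,0,0,0,0.03],[0,0,0.13,0,0,0,0.03]]'
python3 - <<'E'
from h import *
s=env.state(); im=viewer.snapshot("wrist")[...,::-1].copy()
print(s["position"],s["contact_force"],s["finger_gap"])
cv2.imwrite("pics/w2.png",im)
E
```

```text
t: 4.35
position: [602.0, -182.8, 139.5]
eef_rot: [0.789, 0.614, 0.001, 0.001]
contact_force: [-0.2, 0.8, -1.2]
finger_gap: 0.525
[ 602.  -182.8  139.5] [-0.2  0.8 -1.2] 0.5245328398735499
```

View pics/w2.png

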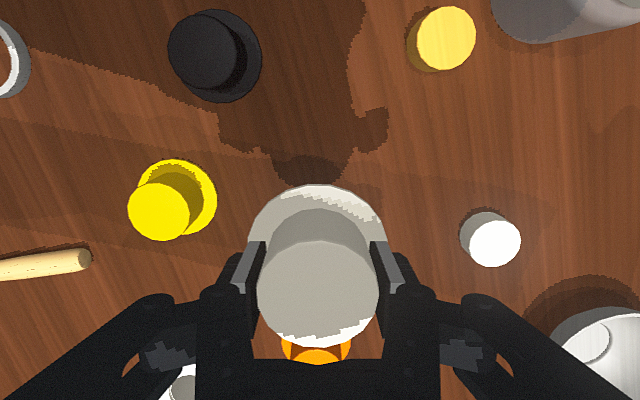

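The lid is held level, brim down, with the crown circle centred at about (319,292) between the pads. I'll compute its offset from the tool axis, then the carry.

```bash
python3 - <<'E'
from h import *
s=env.state();P=s["position"]
print(ray("wrist",(319,292),P[2]+30.3,s)-P, ray("wrist",(319,353-122),P[2]+30.3,s)-P,ray("wrist",(258,292),P[2]+30.3,s)-ray("wrist",(380,292),P[2]+30.3,s))
E
python3 -m crank '[[-0.004,0.045,0,0,0,0,0.03],[-0.010,0.092,0,0,0,0,0.03],[-0.016,0.140,0,0,0,0,0.03],[-0.021,0.188,0,0,0,0,0.03],[-0.027,0.236,0,0,0,0,0.03],[-0.032,0.284,0,0,0,0,0.03],[-0.032,0.284,0,0,0,0,0.03],[-0.032,0.284,0,0,0,0,0.03]]'
python3 - <<'E'
from h import *
s=env.state(); im=viewer.snapshot("wrist")[...,::-1].copy()
print(s["position"],s["finger_gap"],proj("wrist",[557.5,187,4],s))
cv2.imwrite("pics/w3.png",im)
E
```

```text
[ 1.7  0.9 30.3] [ 7.5 23.9 30.3] [-42.7  10.8   0. ]
t: 5.2
position: [568.4, 103.3, 136.8]
eef_rot: [0.788, 0.616, -0.001, -0.001]
contact_force: [-0.1, -0.0, -0.1]
finger_gap: 0.523
[568.4 103.3 136.8] 0.5230893843655559 [275.2  79.5]
```

View pics/w3.png

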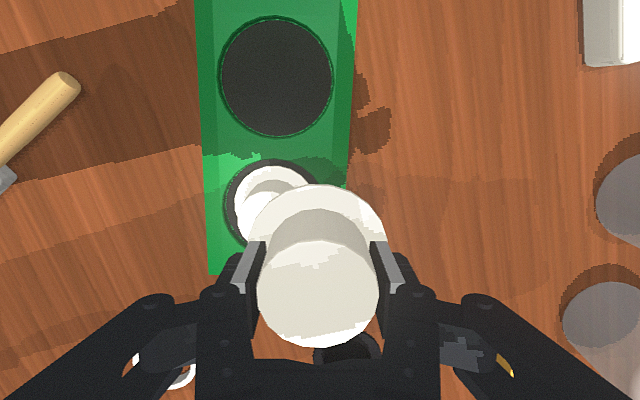

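The empty pocket appears at about (276,77.5), spanning columns 219–333 and rows 17–138. The earlier estimate projects to (275,79.5), so they agree.

```bash
python3 - <<'E'
from h import *
s=env.state();P=s["position"]
p=ray("wrist",(276,77.5),12,s);print(p,p-[1.5,1,0]-P, ray("wrist",(219,78),12,s)-ray("wrist",(333,78),12,s))
E
```

```text
[560.  185.5  12. ] [ -10.3   83.4 -125.1] [-79.9  20.1   0. ]
```

```bash
python3 -m crank '[[-0.006,0.040,0,0,0,0,0.03],[-0.011,0.083,-0.005,0,0,0,0.03],[-0.011,0.083,-0.04,0,0,0,0.03],[-0.011,0.083,-0.075,0,0,0,0.03],[-0.011,0.083,-0.10,0,0,0,0.03],[-0.011,0.083,-0.110,0,0,0,0.03],[-0.011,0.083,-0.110,0,0,0,0.03]]'
python3 - <<'E'
from h import *
s=env.state(); im=viewer.snapshot("wrist")[...,::-1].copy()
print(s["position"],s["finger_gap"],s["contact_force"])
sd=viewer.snapshot("side")[...,::-1]
sd=cv2.resize(sd[200:380,100:340],None,fx=2,fy=2)
cv2.imwrite("pics/w4.png",np.vstack([cv2.resize(im[0:350],(480,262)),sd[:338,:480]]))
E
```

```text
t: 5.95
position: [557.9, 182.3, 26.8]
eef_rot: [0.79, 0.614, -0.002, -0.0]
contact_force: [-0.2, 0.3, -0.9]
finger_gap: 0.523
[557.9 182.3  26.8] 0.5227363624273584 [-0.2  0.3 -0.9]
```

View pics/w4.png

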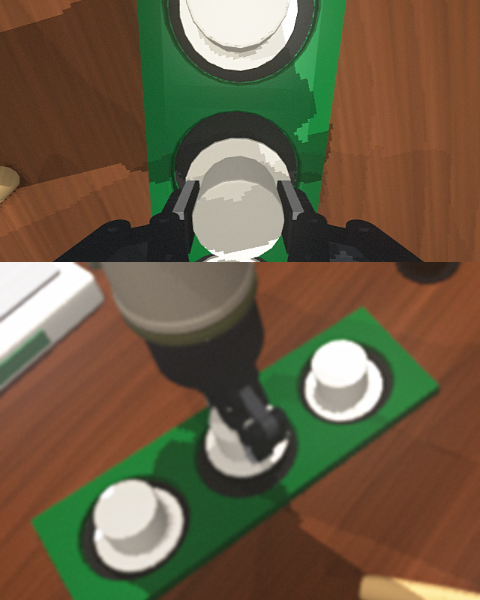

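The lid hangs centred just above the pocket, with dark floor visible all round and its neighbours clear. I'll add +2 mm in y and lower it gently.

```bash
python3 -m crank '[[0,0.002,-0.004,0,0,0,0.03],[0,0.002,-0.008,0,0,0,0.03],[0,0.002,-0.011,0,0,0,0.03],[0,0.002,-0.013,0,0,0,0.03],[0,0.002,-0.013,0,0,0,0.03]]'
python3 -m crank '[[0,0,-0.001,0,0,0,0.03],[0,0,-0.002,0,0,0,0.03],[0,0,-0.002,0,0,0,0.03]]'
```

```text
t: 6.55
position: [558.4, 186.4, 15.0]
eef_rot: [0.789, 0.615, -0.0, -0.0]
contact_force: [0.7, -0.2, -0.9]
finger_gap: 0.528
t: 6.85
position: [558.7, 186.5, 13.8]
eef_rot: [0.789, 0.614, 0.0, -0.0]
contact_force: [-2.2, 0.1, 3.8]
finger_gap: 0.527
```

The lid touches the floor at TCP z = 13.8, which is the 9.7 at the grasp plus the 4 mm floor height. Now I'll release it and go straight up.

```bash
python3 -m crank '[[0,0,0,0,0,0,0.055],[0,0,0,0,0,0,0.065],[0,0,0,0,0,0,0.075],[0,0,0,0,0,0,0.085],[0,0,0,0,0,0,0.085],[0,0,0,0,0,0,0.085],[0,0,0,0,0,0,0.085]]'
python3 -m crank '[[0,0,0.01,0,0,0,0.085],[0,0,0.03,0,0,0,0.085],[0,0,0.07,0,0,0,0.085],[0,0,0.11,0,0,0,0.085],[0,0,0.15,0,0,0,0.085],[0,-0.04,0.16,0,0,0,0.085],[0,-0.08,0.16,0,0,0,0.085],[0,-0.08,0.16,0,0,0,0.085]]'
python3 - <<'E'
from h import *
s=env.state(); w=viewer.snapshot("wrist")[...,::-1]
print(s["position"],s["contact_force"],proj("wrist",[558.7,187,8],s))
sd=viewer.snapshot("side")[...,::-1]
cv2.imwrite("pics/w5.png",np.vstack([cv2.resize(w,(480,300)),cv2.resize(sd,(480,300))]))
cv2.imwrite("pics/w5full.png",w)
E
```

```text
t: 7.55
position: [558.6, 186.4, 13.3]
eef_rot: [0.789, 0.614, -0.0, -0.0]
contact_force: [-0.8, -0.5, 0.5]
finger_gap: 0.996
t: 8.35
position: [559.5, 98.8, 175.4]
eef_rot: [0.792, 0.611, 0.001, 0.002]
contact_force: [-0.3, -0.8, -0.5]
finger_gap: 0.996
[559.5  98.8 175.4] [-0.3 -0.8 -0.5] [287.7  72.4]
```

View pics/w5.png

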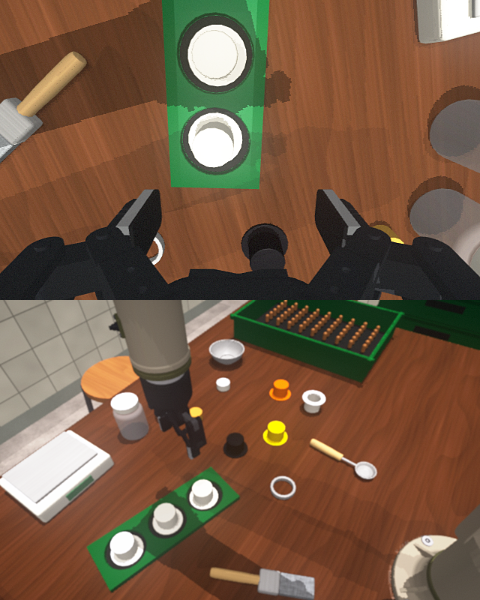

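The lid sits flat in the middle pocket: brim centre about (216,55) against pocket centre (215,53) in the half-scale wrist view, an offset of about 2–3 mm. The spare is unmoved, its (418,135) matching (314,402) in the stacked view, and the gripper is clear. Handing in.

```bash
python3 -c "
from bench import env
print(env.finish_job())"
```

```text
the job is handed in; nothing more can be done
None
```

The brim-down white lid is now in the empty middle pocket of the tray, and the job is handed in; no verdict was reported. I gripped the lid by its crown, lowered it until it touched the pocket floor while still held, then released it and moved the gripper straight up.

- **Placement:** touchdown came at a tool height of 13.8 mm, which matches the 9.7 mm at the grasp plus the 4 mm floor. The final pictures show the lid flat and about 2–3 mm from the pocket's centre, against a 14 mm limit.
- **Other lid:** the brim-up lid looks unmoved in the last side picture.
- **Robot:** the gripper ended clear of everything, with wrist force near zero. My last move finished at 8.35 s of the 38 s allowed.
- **Disagreements:** the position estimates from different cameras differed by up to about 5 mm, and I corrected for this with wrist views. A force of about 6 N during the grip was probably the fingertips touching the brim. No check failed.

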